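Zero the bench meter, then hold the probe over the shielded sample

ROBOT

A 7-joint arm with a two-finger parallel gripper is mounted at the origin on the work surface. World frame = base frame: x ahead of the robot, y to its left, z up, the work surface at z = 0. Lengths are in m, angles in rad, forces in N, time in s.
With the tool pointing down it reaches from about 0.425 to 0.95 m from the base axis. Payload 4.7 kg.
Tool frame: the origin (TCP) lies between the finger pads; the fingertips stand 17 mm ahead of it and the grasp point (between the pads) lies 2 mm behind it (robot.finger_overhang is the distance from the TCP to the fingertips, in m); z points along the fingers, y is the direction in which the jaws open and shut (so a half turn about z gives the same grasp; the last joint's range is limited). The gripper opens to 85 mm and grips with 20 to 120 N. Pads are 22 mm wide; open, the fingers measure 114 mm over their backs; the gripper's body (76 mm by 85 mm) begins 54 mm behind the grasp point. The pads swing forward as they close: fully open they stand 13 mm farther back than shut.
Start: joints at [1.202, 0.469, -0.049, 1.532, 0.024, 1.141, -0.082], TCP at [0.225, -0.636, 0.248] pointing down, gripper open.
Joint ranges: [-2.59, 2.59], [-0.33, 1.99], [-1.39, 1.29], [0.1, 2.45], [-1.04, 4.18], [0.21, 1.99], [-2.66, 2.66]. Speed limits (rad/s): [2.57, 2.57, 3.14, 3.14, 3.14, 3.14, 3.14].

INTERFACE

Orientations are given as a rotation vector (axis times angle).
In Python, from rig import robot gives the robot as it stands. Calls block until the motion is done:
- robot.reach(position, orientation): joint-space move of the TCP to a pose.
- robot.servo_line(position, frame=None, v=0.15, max_force=None): straight line of the TCP; frame=None keeps the orientation; v is the mean speed in m/s. With max_force (N) it stops when the force on the tool has changed by that much, and returns True; else False.
- robot.move_j(angles): joint-space move.
- robot.let_go() and robot.grab(strength=None): open the fingers fully, or close them until they stop; strength is the grip in N (None keeps the last).
- robot.sleep(seconds).
- robot.inverse_kinematics(position, orientation): joint angles nearest the present ones, or None.
- robot.camera(name): name is "scene" or "side" or "wrist"; returns the picture (480x640x3 uint8, red, green, blue); there is no depth.
- robot.camera_params(name): a dict with "intrinsics" (3x3 intrinsics, pixels), "eye" and "attitude" of the camera in the world; the wrist camera has in their place "T_tool_cam" (4x4, takes a point from camera to tool coordinates, whose origin is the TCP and whose axes are the flange's). Camera axes: x right, y down, z forward; pixel columns grow to the right and rows downward; lengths in m; the calibration is good to about 2 mm. The wrist camera is an equidistant fisheye: a pixel r from the principal point sees the ray r / f radians off the axis. A picture is of the moment at which its call begins: read the wrist's pose just before it. camera_params takes no time and is no camera call.
A pose or a line that the arm cannot do raises robot.Unreachable and nothing moves.
- robot.finish_job(): hands the job in, once; it reports no verdict.
Trained networks look in the newest picture that a camera, given by its name, has taken for a name from the list of things; names that differ only in an ending like _2 or _b are one class to them, and where a whole thing is asked for, a point or a joint stands for the part that bears it (a point fixed in the world has none). Each returns a list of dicts, best first, with "p" (0 to 1); they miss things now and then, are a little off and sometimes report something else, mostly with a low value. They report only what shows in the picture. A call takes as long as a camera call. They do not tell look-alikes from the thing itself.
- robot.masks_of(camera, target): "mask" (480x640 bool, what is visible of it) and "at" ([column, row] in pixels, amid what is visible of it).
Readings, each from a call of its own:
- robot.get_time(): time.
- robot.get_joint_pos(): joint angles.
- robot.get_joint_velocities(): joint speeds.
- robot.get_effort(): joint torques, N m.
- robot.get_tool_pos(): TCP position.
- robot.get_eef_rot(): TCP orientation.
- robot.get_wrist_force(): force on the tool from outside, world axes, zero at the start.
- robot.get_moment(): the same for the moment, N m.
- robot.get_finger_gap(): finger opening in m.
Only numpy, scipy, OpenCV 4.12 (cv2) and the standard library are available. Lean on these libraries where they do the work, as an engineer would, in place of code of your own. Each camera call takes 0.05 s, during which the arm holds its last target. There are 200 camera calls.

TASK

First turn the knob of the bench meter until its pointer reads zero. Then pick up the cordless probe by its handle, carry it over the low brick wall, and hold it level about a centimetre above the sample tile on the other side, centred on the tile and with its long sides along the tile's long sides; the probe must never touch the tile, its stand or the wall. Finish while still holding the probe there, hovering still, and leave the bottle, jar, beaker and spatula where they are.

Things in the scene. Friction and masses are not known exactly. Their poses are not given: they have to be found in the camera images.
- meter: Grey bench meter, a fixed box 120 x 120 x 58 mm with a flat white scale disc (radius 54 mm) on top, disc surface 60 mm above the bench. Origin: centre of its underside, on the bench, straight below the knob's axis. z up. The zero mark is the thick long tick at the disc's rim in the meter's own +x direction (from the knob's axis); thin ticks stand 0.25 rad apart.
- zero_knob (a joint): Angle (rad) of the knob on the meter, about the vertical axis through the meter's origin. 0 when the pointer is at the zero mark, growing anticlockwise seen from above; it starts 0.5 to 1.3 rad off (anticlockwise of the mark). It can travel from -0.7 to 1.5 with no stop at zero, and stays where it is left (friction about 0.03 N m).
- knob_grip (a point): Point on the knob's axis at the height to grip, 92 mm above the bench. Turns with the knob: its x runs along the knob's black grip bar towards the pointer, z up. The bar is 40 mm long (x), 14 mm wide (y), its top 14 mm above this point, its foot 26 mm below, where a round skirt of radius 20 mm and the thin dark pointer (reaching 40 mm from the axis over the scale; not solid) lie. A white line on top of the bar marks the pointer's half.
- probe: Loose cordless probe, 0.17 to 0.35 kg, standing on the bench: a white flat rectangular head 90 mm (x) x 56 mm (y) x 30 mm high, and from the middle of its top an upright grey handle 36 mm (x) x 24 mm (y) that reaches to 106 mm height. Origin: centre of the head's flat underside. x along the head's long side, z up along the handle. Grip it across the 24 mm (along its y), about 80 mm above the origin.
- sample: Fixed sample: a white ceramic tile 100 mm (x) x 62 mm (y) x 8 mm lying on a grey stand 120 mm (x) x 84 mm (y) x 24 mm. Origin: centre of the stand's underside, on the bench. x along the tile's long side, z up.
- sample_top (a point): Centre of the tile's upper face, 32 mm above the bench; axes as sample.
- wall: Fixed low wall of three grey shielding bricks, 300 mm long (x) x 50 mm thick (y) x 100 mm high, between the probe and the sample. Origin: centre of its underside. x along the wall, z up.
- wall_top (a point): Centre of the wall's upper face, 100 mm above the bench; axes as wall.
- bottle: Bystander: loose amber bottle, radius 30 mm, 140 mm high; origin at the centre of its underside.
- jar: Bystander: loose white jar with a black lid, radius 30 mm, 75 mm high; origin at the centre of its underside.
- beaker: Bystander: loose open white beaker, rim radius 35 mm, 90 mm high; origin at the centre of its underside.
- spatula: Bystander: loose steel laboratory spatula lying on the bench along its own x, 180 mm long, up to 12 mm wide, 6 mm thick; origin under its middle.
There are look-alikes about, which are no part of the job. There is more than one size of the meter; the job needs the smallest. There is more than one size of the sample; the one meant has the size given above.

How it is judged:
On the way, in this order (a step that is already met when the one before it is completed fails the run):
1. the knob's pointer stands at the zero mark (within 0.12 rad) and rests there (value of joint zero_knob between -0.12 and 0.12 rad and velocity of joint zero_knob between -0.1 and 0.1 rad/s), for 0.3 s.
2. the probe is in the fingers and passes above the wall, its centre over the wall's length (z of probe in the frame of wall_top above 0 m and x of probe in the frame of wall_top between -0.16 and 0.16 m and y of probe in the frame of wall_top between -0.04 and 0.04 m and contact force between the fingers and probe above 1 N), for 0.04 s.
At the end, for the whole second after the job is handed in: Knob within 0.12 rad of zero; the fingers hold the probe still (under 20 mm/s), underside 3 to 20 mm above the tile, centres within 12 mm, level within 0.10 rad, long sides parallel within 0.16 rad (either way round), the probe touching nothing but the fingers (value of joint zero_knob between -0.12 and 0.12 rad and z of probe in the frame of sample_top between 0.003 and 0.02 m and horizontal distance between probe and sample_top below 0.012 m and angle between the x axis of probe and the x axis of sample, either way round below 0.16 rad and angle between probe's own z axis and vertical below 0.1 rad and contact force between the fingers and probe above 1 N and contact force between probe and sample below 0.05 N and contact force between probe and wall below 0.05 N and contact force between probe and bottle below 0.05 N and contact force between probe and jar below 0.05 N and contact force between probe and beaker below 0.05 N and contact force between probe and spatula below 0.05 N and linear speed of probe below 0.02 m/s); the arm keeps its last pose, push and grip.
It fails at once if the probe touches the tile or its stand (contact force between probe and sample above 0.3 N).
It fails at once if the probe touches the wall (contact force between probe and wall above 0.3 N).
It fails at once if a bystander is moved by more than 20 mm (distance of any of bottle, jar, beaker, spatula from where it was at the start of the episode above 0.02 m).
It also fails if it takes over 58 s, if anything falls off the work surface, if the arm or the gripper's body presses on something with over 40 N, if the wrist force passes 120 N, or if a joint passes its speed limit or range.

## Working session

There is one attempt and no reset: what is moved stays moved. The work goes in short steps, each a Python script; the robot and the scene stay as the last script left them, time stands still between calls to the robot, and variables do not carry over. Pictures are saved under pics/ and viewed, about 8 in all and at most 12, crops included, and the job is handed in when it is done.

```bash
mkdir -p pics; ls; python3 - <<'E'
from rig import robot
import cv2,numpy as np
np.set_printoptions(precision=4,suppress=True)
for n in ["scene","side"]:
    im=robot.camera(n); cv2.imwrite(f"pics/{n}0.png",im[...,::-1])
    print(n,robot.camera_params(n))
    for t in ["meter","zero_knob","probe","sample","wall","bottle","jar","beaker","spatula"]:
        print(t,[(round(d["p"],2),np.round(d["at"]).tolist(),int(d["mask"].sum())) for d in robot.masks_of(n,t)])
print(robot.camera_params("wrist"))
print(robot.get_time(),robot.get_eef_rot(),robot.get_tool_pos())
E
```

```text
pics
scene {'intrinsics': array([[453.7948,   0.    , 319.6573],
       [  0.    , 453.7948, 244.7901],
       [  0.    ,   0.    ,   1.    ]]), 'eye': array([1.4247, 0.3476, 0.8523]), 'attitude': array([-1.3812, -2.0019,  1.0085])}
meter [(0.94, [371.0, 240.0], 2962), (0.88, [448.0, 290.0], 2158), (0.6, [451.0, 277.0], 282)]
zero_knob [(0.7, [454.0, 274.0], 312), (0.7, [373.0, 221.0], 402), (0.63, [227.0, 259.0], 873), (0.55, [472.0, 224.0], 318)]
probe [(0.96, [352.0, 284.0], 899)]
sample [(0.88, [229.0, 260.0], 962), (0.73, [277.0, 231.0], 482), (0.33, [288.0, 284.0], 3423)]
wall []
bottle [(0.8, [184.0, 287.0], 1002), (0.71, [450.0, 290.0], 2187), (0.18, [234.0, 206.0], 595)]
jar [(0.85, [384.0, 344.0], 884)]
beaker [(0.89, [237.0, 207.0], 565)]
spatula [(0.69, [193.0, 249.0], 107)]
side {'intrinsics': array([[438.6402,   0.    , 321.1908],
       [  0.    , 438.6402, 241.5182],
       [  0.    ,   0.    ,   1.    ]]), 'eye': array([ 0.3278, -0.7756,  0.6487]), 'attitude': array([-2.1872,  0.2272, -0.1247])}
meter [(0.93, [244.0, 239.0], 5014), (0.79, [203.0, 184.0], 3239), (0.76
[... 180 characters left out ...]
], 852)]
sample [(0.59, [279.0, 341.0], 1578), (0.58, [372.0, 361.0], 2940)]
wall [(0.58, [372.0, 257.0], 6592), (0.48, [287.0, 185.0], 1606)]
bottle [(0.7, [481.0, 330.0], 2105), (0.36, [382.0, 193.0], 646)]
jar [(0.62, [380.0, 194.0], 646)]
beaker [(0.88, [266.0, 405.0], 2649)]
spatula [(0.7, [407.0, 428.0], 718)]
{'intrinsics': array([[371.6483,   0.    , 321.846 ],
       [  0.    , 371.6483, 237.7924],
       [  0.    ,   0.    ,   1.    ]]), 'T_tool_cam': array([[ 0.0003, -0.9566, -0.2913,  0.0748],
       [ 1.    , -0.0001,  0.0012, -0.0001],
       [-0.0012, -0.2913,  0.9566, -0.1258],
       [ 0.    ,  0.    ,  0.    ,  1.    ]])}
1.0 [3.0963 0.5312 0.0001] [ 0.225  -0.6364  0.2483]
```

View pics/scene0.png

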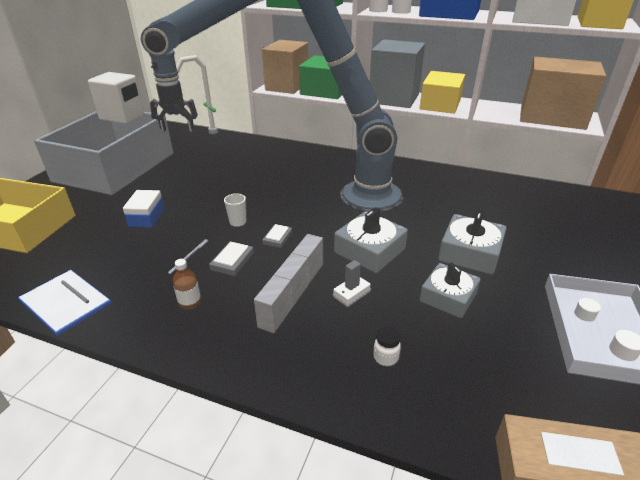

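View pics/side0.png

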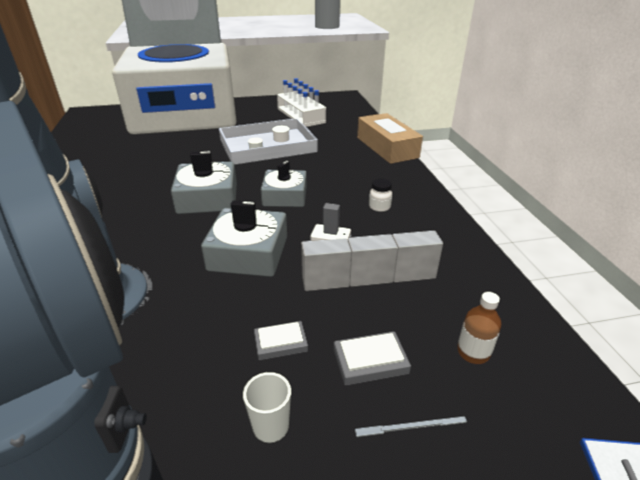

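Meter candidates in scene view: (371,240), (473,240) and (450,287). Sample candidates: (231,257) and (277,235). I'll measure each one metrically.

```bash
cat > h.py <<'E'
from rig import robot
import cv2,numpy as np
from scipy.spatial.transform import Rotation as R
np.set_printoptions(precision=4,suppress=True)
def rays(cam,px,pose=None):
    P=robot.camera_params(cam);K=P["intrinsics"];px=np.atleast_2d(px).astype(float)
    u=(px-[K[0,2],K[1,2]])/[K[0,0],K[1,1]]
    if cam=="wrist":
        r=np.linalg.norm(u,axis=1)+1e-12
        d=np.c_[u*(np.sin(r)/r)[:,None],np.cos(r)]
        T=P["T_tool_cam"];Rt=R.from_rotvec(pose[1]).as_matrix()
        return Rt@T[:3,3]+pose[0],d@(Rt@T[:3,:3]).T
    return P["eye"],np.c_[u,np.ones(len(u))]@R.from_rotvec(P["attitude"]).as_matrix().T
def plane(cam,px,z,pose=None):
    o,d=rays(cam,px,pose)
    return (o+d*((z-o[2])/d[:,2])[:,None])[:,:2]
def proj(cam,p,pose=None):
    P=robot.camera_params(cam);K=P["intrinsics"];p=np.atleast_2d(p)
    if cam=="wrist":
        T=P["T_tool_cam"];Rt=R.from_rotvec(pose[1]).as_matrix()
        c=(p-(Rt@T[:3,3]+pose[0]))@(Rt@T[:3,:3])
        n=np.linalg.norm(c[:,:2],axis=1);a=np.arctan2(n,c[:,2])
        u=c[:,:2]/n[:,None]*a[:,None]
    else:
        c=(p-P["eye"])@R.from_rotvec(P["attitude"]).as_matrix();u=c[:,:2]/c[:,2:]
    return u*[K[0,0],K[1,1]]+[K[0,2],K[1,2]]
def snap(cam,name=None):
    pose=(np.array(robot.get_tool_pos()),np.array(robot.get_eef_rot()))
    im=robot.camera(cam)[...,::-1].copy()
    if name: cv2.imwrite(f"pics/{name}.png",im)
    return im,pose
def bright(im,at,thr=170,rad=60):
    """bright blob nearest to pixel"""
    m=(im.min(2)>thr).astype(np.uint8)
    n,l,s,c=cv2.connectedComponentsWithStats(m)
    ok=[i for i in range(1,n) if s[i,4]>60]
    yy,xx=np.nonzero(np.isin(l,ok));k=np.argmin((xx-at[0])**2+(yy-at[1])**2)
    return l==l[yy[k],xx[k]]
def rect(m,cam,z,pose=None):
    c=cv2.findContours(m.astype(np.uint8),cv2.RETR_EXTERNAL,cv2.CHAIN_APPROX_NONE)[0]
    c=max(c,key=len)[:,0]
    w=plane(cam,c,z,pose)
    (cx,cy),(a,b),ang=cv2.minAreaRect((w*1000).astype(np.float32))
    if a<b:a,b,ang=b,a,ang+90
    return np.array([cx,cy])/1000,(a,b),np.radians((ang+90)%180-90)
def down(yaw):  # tool z down, tool x along yaw
    c,s=np.cos(yaw),np.sin(yaw)
    return R.from_matrix(np.array([[c,s,0],[s,-c,0],[0,0,-1]])).as_rotvec()
E
python3 - <<'E'
from h import *
for n,Z in [("scene",[((231,252),.032),((277,232),.032),((372,238),.06),((475,235),.06),((452,285),.06)]),("side",[((370,352),.032),((280,335),.032),((255,235),.06),((205,180),.06),((285,182),.06)])]:
    im=cv2.imread(f"pics/{n}0.png")
    for at,z in Z: print(n,at,*rect(bright(im,at),n,z))
i=cv2.imread("pics/scene0.png")[180:360,160:520]; cv2.imwrite("pics/c1.png",cv2.resize(i,None,fx=2.2,fy=2.2,interpolation=3))
print("probe", plane("scene",[(353,268)],.1),plane("side",[(331,207)],.106),"wall",plane("scene",[(316,236),(300,252),(322,243),(262,297)],.1),plane("side",[(302,242),(437,233),(441,247),(304,257)],.1))
print("start yaw",R.from_rotvec(robot.get_eef_rot()).as_matrix())
E
```

```text
scene (231, 252) [ 0.5302 -0.2821] (102.11620330810547, 62.6236572265625) 0.006961572269237632
scene (277, 232) [ 0.3854 -0.2012] (79.32808685302734, 48.4381103515625) 0.024683658366210736
scene (372, 238) [0.3132 0.1153] (153.02015686035156, 81.55844116210938) -0.1997718360081684
scene (475, 235) [0.2132 0.4177] (149.7084197998047, 69.7755355834961) -0.1480772160886403
scene (452, 285) [0.4619 0.344 ] (107.35143280029297, 105.6753921508789) 0.10358142020121903
side (370, 352) [ 0.5286 -0.2834] (101.77481079101562, 65.30245208740234) 0.003688512699644997
side (280, 335) [ 0.373 -0.214] (77.58128356933594, 49.83617401123047) 0.021236418958725536
side (255, 235) [0.3353 0.1153] (151.5600128173828, 145.71389770507812) -0.001817341127870072
side (205, 180) [0.2359 0.4169] (153.96238708496094, 149.92242431640625) -0.0020154803129719674
side (285, 182) [0.4601 0.3392] (110.0016098022461, 102.94873046875) -0.19778977836687692
probe [[0.5498 0.0998]] [[0.5399 0.091 ]] wall [[ 0.4509 -0.0418]
 [ 0.5354 -0.0554]
 [ 0.4762 -0.014 ]
 [ 0.7305 -0.0719]] [[ 0.4492 -0.0266]
 [ 0.7463 -0.0528]
 [ 0.7329 -0.1029]
 [ 0.4442 -0.0787]]
start yaw [[ 0.9428  0.3333  0.0001]
 [ 0.3333 -0.9428 -0.0001]
 [ 0.      0.0001 -1.    ]]
```

View pics/c1.png

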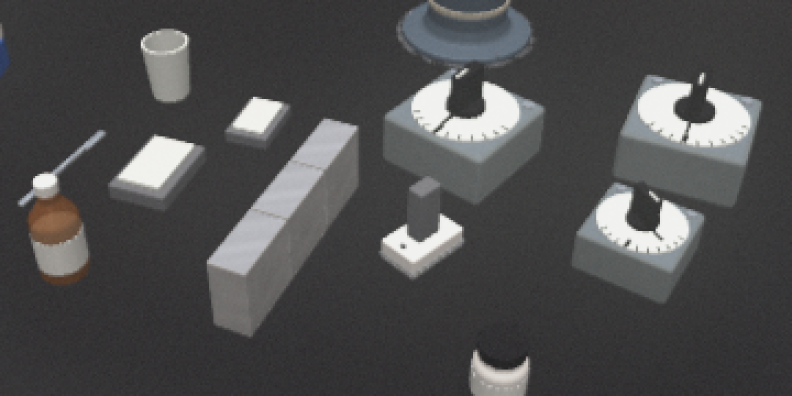

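The sizes settle the look-alikes: the smallest meter is at (450,287), with its disc about 106 mm across, centred near (0.461, 0.342). The 102 x 63 mm tile at (231,257) is the sample, near (0.529, -0.283). Next I'll take close wrist views of the meter and the probe.

```bash
python3 - <<'E'
from h import *
p,r=np.array(robot.get_tool_pos()),robot.get_eef_rot()
robot.servo_line(p+[0,0,.08],v=.2)
for pos,yaw,n in [((.53,.10,.34),1.2,"wp"),((.46,.342,.28),1.57,"wm")]:
    robot.reach(np.array(pos),down(yaw)); im,pose=snap("wrist",n); np.save(f"pics/{n}.npy",np.array(pose))
    for t in ["meter","zero_knob","probe"]:
        print(n,t,[(round(d["p"],2),np.round(d["at"]).tolist(),int(d["mask"].sum())) for d in robot.masks_of("wrist",t)])
print(robot.get_time(),robot.get_joint_pos())
a=cv2.imread("pics/wp.png");b=cv2.imread("pics/wm.png")
cv2.imwrite("pics/c2.png",np.vstack([a,b])[:, :][::1] if 0 else cv2.resize(np.hstack([a,b]),(800,300),interpolation=cv2.INTER_AREA))
E
```

```text
wp meter [(0.82, [182.0, 249.0], 16508), (0.79, [53.0, 93.0], 13068), (0.63, [190.0, 40.0], 8247)]
wp zero_knob [(0.96, [22.0, 88.0], 1486), (0.76, [161.0, 276.0], 2324), (0.74, [175.0, 20.0], 1291)]
wp probe [(0.58, [331.0, 190.0], 3772)]
wm meter [(0.58, [253.0, 374.0], 5902), (0.56, [123.0, 175.0], 22493)]
wm zero_knob [(0.97, [317.0, 204.0], 1769), (0.77, [89.0, 180.0], 2997), (0.44, [229.0, 410.0], 90)]
wm probe [(0.93, [382.0, 381.0], 3064)]
5.775 [ 0.0502  0.46   -1.0341  1.7006  0.4188  1.2228 -1.0894]
```

View pics/wm.png

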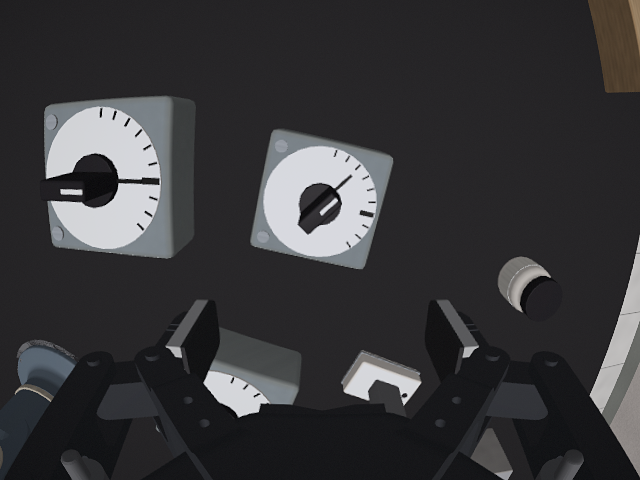

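View pics/wp.png

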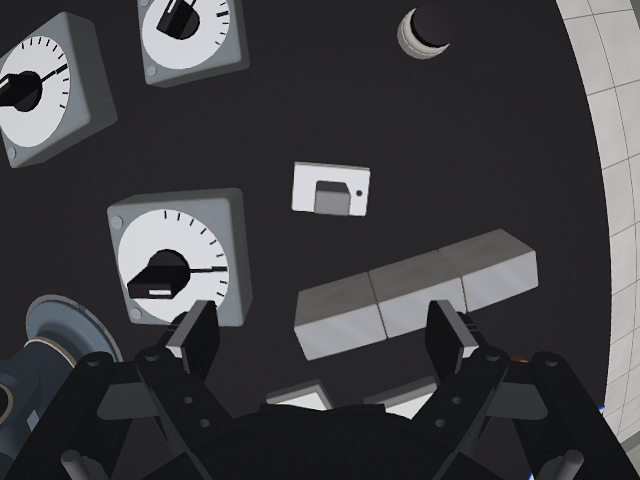

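The chosen meter's disc is centred at about (320,203), with its thick tick at (366,214) and its pointer tip at (352,176), so it is roughly 1 rad anticlockwise of zero. The probe head in the wp view is at about (331,190).

```bash
python3 - <<'E'
from h import *
im=cv2.imread("pics/wm.png");pose=np.load("pics/wm.npy")
m=bright(im,(290,200),150)
c=max(cv2.findContours(m.astype(np.uint8),0,1)[0],key=len)[:,0]
h=cv2.convexHull(c)[:,0]
w=(plane("wrist",c,.06,pose)*1000).astype(np.float32)
C,r=cv2.minEnclosingCircle(w);C=np.array(C)/1000;print("disc",C,r,"rect",*rect(m,"wrist",.06,pose))
# radial dark profiles
def prof(rr):
    a=np.arange(-np.pi,np.pi,.01);p=np.c_[C[0]+rr*np.cos(a),C[1]+rr*np.sin(a),np.full(len(a),.06)]
    q=proj("wrist",p,pose).astype(np.float32)
    v=cv2.remap(cv2.cvtColor(im,6),q[:,0],q[:,1],1).ravel();return a,v
for rr in [.025,.03,.035,.037,.044,.047,.05]:
    a,v=prof(rr);d=v<110;e=np.flatnonzero(np.diff(d.astype(int)))
    s=a[e]; print(rr,s.round(2))
E
```

```text
disc [0.4602 0.3441] 54.536136627197266 rect [0.46  0.344] (108.33084869384766, 107.43666076660156) -0.004974119125995497
0.025 [-2.49 -1.75  0.67  0.76]
0.03 [-2.37 -1.87  0.68  0.77]
0.035 [0.69 0.75]
0.037 [0.7  0.75]
0.044 [-0.29 -0.19]
0.047 [-0.74 -0.73 -0.5  -0.47 -0.28 -0.19 -0.    0.02  0.25  0.27  0.51  0.52
  0.75  0.78  1.    1.03  1.26  1.27]
0.05 [-0.99 -0.98 -0.74 -0.73 -0.5  -0.48 -0.28 -0.2  -0.    0.02  0.25  0.27
  0.5   0.52  0.75  0.78  1.    1.02  1.26  1.27]
```

```bash
python3 - <<'E'
from h import *
C=[.460,.3438]
for o in (0,np.pi,-np.pi):
  for y in (.72,-.24,-.32):
    for z in (.17,.09): print(round(o,1),y,z,robot.inverse_kinematics([*C,z],down(y+o)))
E
```

```text
0 0.72 0.17 [-0.1437  0.499  -0.7634  1.8277  0.4099  0.9795 -1.9309]
0 0.72 0.09 [-0.2016  0.5948 -0.693   1.8894  0.5024  0.8382 -2.007 ]
0 -0.24 0.17 [-0.974   0.3964  0.3342  1.8763 -0.163   0.8953 -2.3724]
0 -0.24 0.09 [-0.824   0.4924  0.1424  1.9267 -0.1008  0.7293 -2.4339]
0 -0.32 0.17 [-0.974   0.3964  0.3342  1.8763 -0.163   0.8953 -2.4524]
0 -0.32 0.09 [-0.9684  0.5072  0.334   1.9353 -0.2391  0.7372 -2.3861]
3.1 0.72 0.17 [ 0.0948  0.6878 -1.1771  1.8161  0.7041  1.1331  0.9626]
3.1 0.72 0.09 [ 0.1357  0.9547 -1.3306  1.8727  1.0135  1.2055  0.7361]
3.1 -0.24 0.17 [ 0.12    0.727  -1.2366  1.815   0.7513  1.1678 -0.0361]
3.1 -0.24 0.09 [ 0.0603  0.8058 -1.1361  1.876   0.8548  1.0496 -0.1089]
3.1 -0.32 0.17 [ 0.1127  0.7148 -1.2186  1.8153  0.7369  1.1568 -0.1043]
3.1 -0.32 0.09 [ 0.0515  0.7936 -1.1175  1.8764  0.8397  1.0371 -0.1774]
-3.1 0.72 0.17 [ 0.0948  0.6878 -1.1771  1.8161  0.7041  1.1331  0.9626]
-3.1 0.72 0.09 [ 0.1357  0.9547 -1.3306  1.8727  1.0135  1.2055  0.7361]
-3.1 -0.24 0.17 [ 0.12    0.727  -1.2366  1.815   0.7513  1.1678 -0.0361]
-3.1 -0.24 0.09 [ 0.0603  0.8058 -1.1361  1.876   0.8548  1.0496 -0.1089]
-3.1 -0.32 0.17 [ 0.1127  0.7148 -1.2186  1.8153  0.7369  1.1568 -0.1043]
-3.1 -0.32 0.09 [ 0.0515  0.7936 -1.1175  1.8764  0.8397  1.0371 -0.1774]
```

```bash
python3 - <<'E'
from h import *
p=np.array(robot.get_tool_pos()); robot.servo_line(p+[0,0,.08],v=.2)
robot.move_j([-0.65,0.35,-0.0,1.7,0.0,1.1,0])
print(robot.get_tool_pos(),robot.get_time())
C=[.460,.3438]
for y in (.72,-.24,-.32):
    for z in (.17,.09): print(y,z,robot.inverse_kinematics([*C,z],down(y+np.pi)))
E
```

```text
[0.5039 0.3309 0.2532] 7.325
0.72 0.17 [-0.4634  0.4083 -0.3245  1.8457  0.1607  0.913   1.4292]
0.72 0.09 [-0.4783  0.5124 -0.3109  1.9055  0.2202  0.7567  1.3781]
-0.24 0.17 [-0.6051  0.3918 -0.1412  1.8542  0.0686  0.9002  0.5523]
-0.24 0.09 [-0.6178  0.4952 -0.1273  1.914   0.0898  0.7378  0.5343]
-0.32 0.17 [-0.6162  0.3909 -0.127   1.8549  0.0617  0.8995  0.4787]
-0.32 0.09 [-0.6275  0.4945 -0.1147  1.9146  0.0809  0.7369  0.4623]
```

```bash
python3 - <<'E'
from h import *
C=[.460,.3438]
robot.reach([*C,.17],down(.72+np.pi))
print(robot.servo_line([*C,.09],v=.1,max_force=15))
robot.grab(25); print("gap",robot.get_finger_gap(),robot.get_wrist_force(),robot.get_moment())
for y in np.linspace(.72,-.24,9)[1:]: robot.reach([*C,.09],down(y+np.pi))
robot.sleep(.2)
M=R.from_rotvec(robot.get_eef_rot()).as_matrix();print("yaw",np.arctan2(-M[1,0],-M[0,0]),robot.get_tool_pos(),robot.get_wrist_force(),robot.get_moment())
robot.let_go(); robot.servo_line([*C,.28],v=.2)
im,pose=snap("wrist","wm2");np.save("pics/wm2.npy",np.array(pose));print(robot.get_time())
D=np.array([.460,.344])
for rr in [.024,.03,.035,.037,.044,.047]:
    a=np.arange(-np.pi,np.pi,.01);q=proj("wrist",np.c_[D[0]+rr*np.cos(a),D[1]+rr*np.sin(a),np.full(len(a),.06)],pose).astype(np.float32)
    v=cv2.remap(cv2.cvtColor(im,6),q[:,0],q[:,1],1).ravel()
    print(rr,a[np.flatnonzero(np.diff((v<110).astype(int)))].round(2))
E
```

```text
False
gap 0.013878294629456975 [-1.9605  1.4933  2.4379] [0.1831 0.2031 0.0049]
yaw -0.23399150437497374 [0.4599 0.3439 0.0902] [-2.526   1.14    5.8215] [ 0.1907  0.6368 -0.0154]
14.25
0.024 [-0.55 -0.32 -0.14  0.09]
0.03 [-0.49 -0.3  -0.16  0.03]
0.035 [-0.26 -0.21]
0.037 [-0.26 -0.21]
0.044 [-0.28 -0.19]
0.047 [-0.28 -0.19  0.51  0.52  0.75  0.78  1.    1.01  1.25  1.27]
```

View pics/wm2.png

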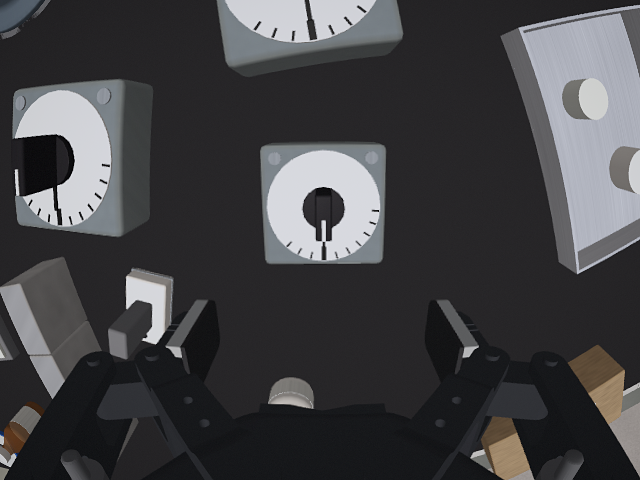

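The pointer now lies on the thick tick at (324,250): both read about -0.235 rad. Next is the probe and wall poses from the wp view, then a closer look at the probe.

```bash
python3 - <<'E'
from h import *
im=cv2.imread("pics/wp.png");pose=np.load("pics/wp.npy")
m=bright(im,(305,185),190);m=cv2.morphologyEx(m.astype(np.uint8),cv2.MORPH_CLOSE,np.ones((5,5)))
print("head",m.sum(),*rect(m,"wrist",.03,pose))
print("handle",plane("wrist",[(316,191),(351,191),(350,215),(316,215)],.106,pose))
print("walltop",plane("wrist",[(294,325),(307,359),(538,285),(534,252)],.1,pose),"n", plane("wrist",[(297,291),(500,230)],.1,pose))
# close view above the probe, canonical arm
robot.move_j([-0.18,0.35,0,1.7,0,1.1,0]);
c,_,yaw=rect(m,"wrist",.03,pose)
for y in (yaw,yaw+np.pi): print(y,robot.inverse_kinematics([*c,.25],down(y)),robot.inverse_kinematics([*c,.078],down(y)))
y=min((yaw,yaw+np.pi),key=lambda y:9 if (q:=robot.inverse_kinematics([*c,.25],down(y))) is None else abs(q[6]))
robot.reach([*c,.27],down(y));im,pose=snap("wrist","wp2");np.save("pics/wp2.npy",np.array(pose));print(c,y,robot.get_time())
m=bright(im,proj("wrist",[[*c,.03]],pose)[0],190);m=cv2.morphologyEx(m.astype(np.uint8),cv2.MORPH_CLOSE,np.ones((5,5)))
print("head",m.sum(),*rect(m,"wrist",.03,pose))
E
```

```text
head 2148 [0.5395 0.0947] (88.32766723632812, 54.2188720703125) -0.45006769947872055
handle [[0.5294 0.1118]
 [0.5614 0.0994]
 [0.5521 0.0769]
 [0.5205 0.0892]]
walltop [[ 0.4495 -0.0216]
 [ 0.4451 -0.0711]
 [ 0.7413 -0.0895]
 [ 0.7422 -0.0436]] n [[ 0.4694  0.0168]
 [ 0.7038 -0.0002]]
-0.4502446665331563 [-0.5608  0.2668  0.3791  1.852  -0.1131  1.0438 -2.1579] [-0.5479  0.4993  0.3859  2.0041 -0.287   0.69   -2.0026]
2.691347987056637 [-0.0889  0.2711 -0.1972  1.8253  0.0605  1.051   0.8114] [-0.1195  0.4832 -0.1684  1.9787  0.1228  0.6893  0.7567]
[0.5404 0.095 ] 2.691347987056637 16.2917
head 2972 [0.5403 0.0953] (87.66199493408203, 53.99974060058594) -0.45008128160028
```

View pics/wp2.png

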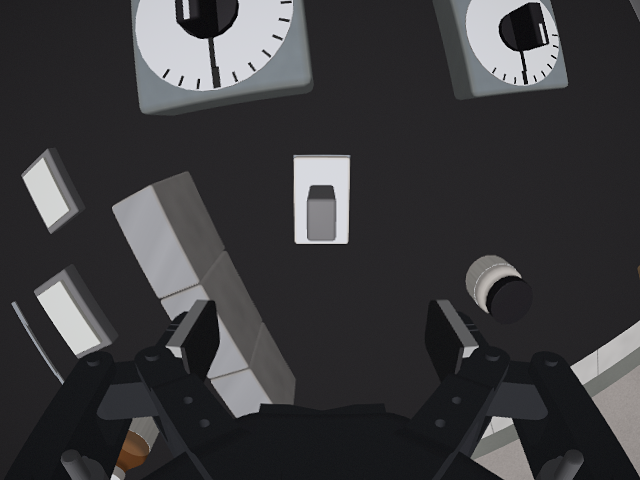

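```bash
python3 - <<'E'
from h import *
im=cv2.imread("pics/wp2.png");pose=np.load("pics/wp2.npy")
print("tile from wp2",*rect(bright(im,(75,313),170),"wrist",.032,pose))
c=[.5402,.0951];y=-.450+np.pi
print(robot.servo_line([*c,.12],frame=down(y),v=.15), robot.servo_line([*c,.078],v=.08,max_force=12))
robot.grab(60); g=robot.get_finger_gap(); print("gap",g,robot.get_tool_pos())
assert .018<g<.03
f0=np.array(robot.get_wrist_force())
robot.servo_line([*c,.26],v=.12);robot.sleep(.2);print("gap",robot.get_finger_gap(),"dF",np.array(robot.get_wrist_force())-f0,robot.get_time())
im,pose=snap("wrist","wh");np.save("pics/wh.npy",np.array(pose))
print("held head",*rect(bright(im,(305,230),180),"wrist",.212,pose))
for t in (.26,.121): print(robot.inverse_kinematics([.5294,-.2828,t],down(np.pi+.005)))
E
```

```text
tile from wp2 [ 0.5284 -0.2834] (99.89234161376953, 61.579124450683594) 0.0035985410271383023
False False
gap 0.023805191537641053 [0.5406 0.0953 0.0784]
gap 0.02328103372293047 dF [-0.807  -0.8856 -5.543 ] 20.575
held head [0.5252 0.1025] (56.63424301147461, 54.22174835205078) -0.44968300585925863
[ 0.4576  0.3376 -0.0482  1.7035  0.0179  1.1009  1.9798]
[ 0.4753  0.4851 -0.0731  1.835   0.0465  0.823   1.9548]
```

View pics/wh.png

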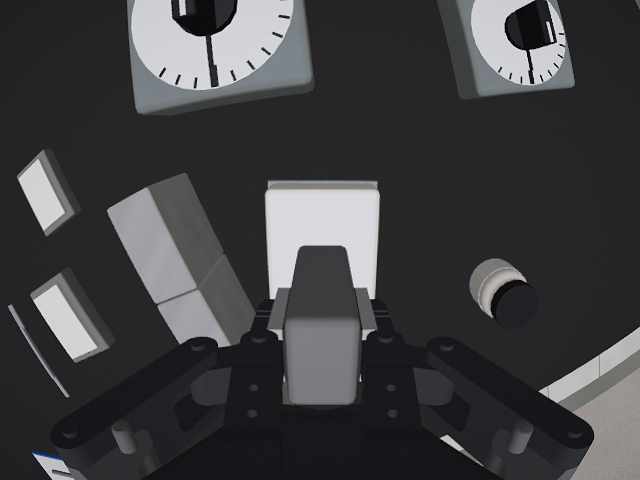

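The probe is firmly held and level: the head's far edge is at row ~189, symmetric about column 322. All three cameras agree on the tile position. I'll carry it over the wall, stop above the tile to check, then lower it.

```bash
python3 - <<'E'
from h import *
def corners(tcp,yaw,dz): # head top far corners, tool x side
    c,s=np.cos(yaw),np.sin(yaw);return np.array([[tcp[0]+.045*c-b*s,tcp[1]+.045*s+b*c,tcp[2]-dz] for b in (.028,-.028)])
pose=np.load("pics/wh.npy");print("pred corners wh",proj("wrist",corners(pose[0],-.45+np.pi,.048),pose))
F=down(np.pi+.005);T=[.529,-.283]
robot.servo_line([.537,-.08,.26],frame=down(np.pi-.2),v=.15)
robot.servo_line([*T,.26],frame=F,v=.15)
robot.servo_line([*T,.150],v=.1);robot.sleep(.2)
print(robot.get_tool_pos(),robot.get_finger_gap(),robot.get_time())
im,pose=snap("wrist","wt");np.save("pics/wt.npy",np.array(pose))
print("pred corners wt",proj("wrist",corners(pose[0],np.pi+.005,.048),pose))
im,_=snap("side","st"); im2,_=snap("scene","sct")
cv2.imwrite("pics/c3.png",np.hstack([cv2.resize(im[220:400,290:450],(480,540),interpolation=3),cv2.resize(im2[190:300,190:280],(310,540)[:2],interpolation=3)]))
E
```

```text
pred corners wh [[262.6801 189.7418]
 [380.0434 189.7744]]
[ 0.5293 -0.2831  0.1506] 0.023206414767647707 24.9
pred corners wt [[263.052  189.4388]
 [380.492  189.4847]]
```

View pics/c3.png

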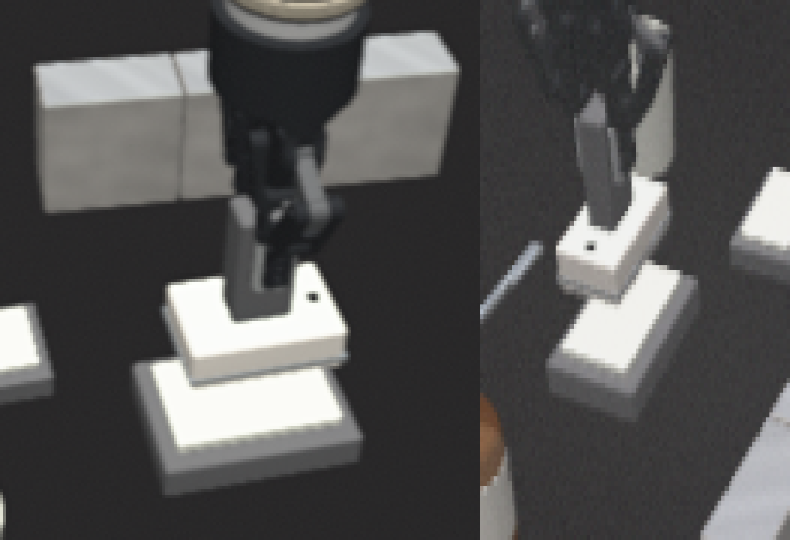

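The view shows the probe about 4 cm above the tile, its edges parallel to the tile's. The head's lower front corners in the side image are near (353,347) and (405,339). I'll compare these with prediction, lower the probe, and recheck.

```bash
python3 - <<'E'
from h import *
def low(t,z): return [[t[0]-.045,t[1]-.028,z],[t[0]+.045,t[1]-.028,z]]
print("pred side low corners",proj("side",low((.5293,-.2831),.0722)).round(1).tolist(), "scene", proj("scene",[[.5743,-.3111,.0722],[.5743,-.2551,.0722]]).round(1).tolist())
T=[.529,-.283]
for z in (.130,.121): print(robot.servo_line([*T,z],v=.04,max_force=6))
robot.sleep(.6)
t=robot.get_tool_pos();print(t,robot.get_eef_rot(),down(np.pi+.005),robot.get_finger_gap(),robot.get_time())
im,_=snap("side","sf");im2,_=snap("scene","scf")
print("pred side low",proj("side",low(t,t[2]-.078)).round(1).tolist(),"tile front top edge",proj("side",[[.479,-.314,.032],[.579,-.314,.032]]).round(1).tolist())
print("pred scene",proj("scene",[[t[0]+.045,t[1]-.028,t[2]-.078],[t[0]+.045,t[1]+.028,t[2]-.078]]).round(1).tolist())
cv2.imwrite("pics/c4.png",np.hstack([cv2.resize(im[270:390,320:430],(440,480),interpolation=3),cv2.resize(im2[200:290,200:260],(320,480),interpolation=3)]))
E
```

```text
pred side low corners [[352.6, 350.9], [403.6, 342.4]] scene [[212.3, 248.3], [229.5, 252.5]]
False
False
[ 0.529 -0.283  0.121] [ 0.0078 -3.1416 -0.    ] [ 0.0079 -3.1416 -0.    ] 0.0232404838923739 26.675
pred side low [[351.6, 362.2], [401.5, 353.7]] tile front top edge [[349.0, 368.3], [404.1, 358.7]]
pred scene [[213.9, 256.3], [230.9, 260.6]]
```

View pics/c4.png

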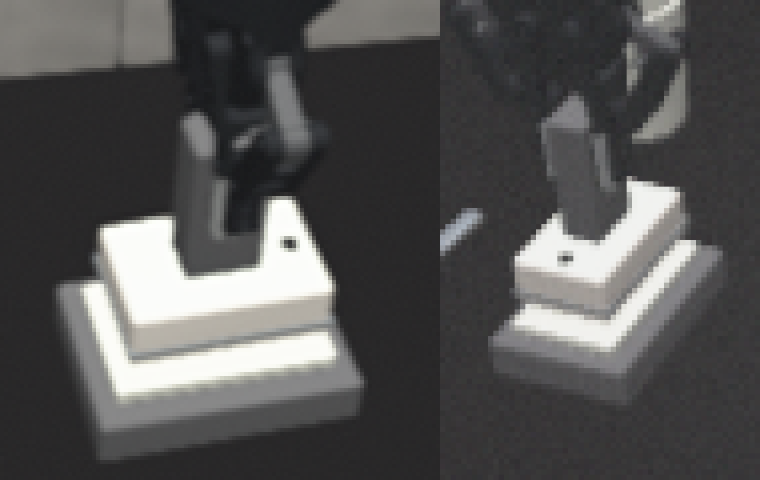

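```bash
python3 - <<'E'
from h import *
print(np.abs(robot.get_joint_velocities()).max(),robot.get_finger_gap(),robot.get_wrist_force(),robot.get_time())
robot.finish_job()
E
```

```text
0.0012732048163008713 0.023267122500340225 [-0.3044 -0.3303 -2.5099] 26.775
the job is handed in; nothing more can be done
```

I set the smallest meter's knob to zero, carried the probe over the wall, and handed the job in with the probe held still above the 100 x 62 mm tile. That was at 26.8 s; no verdict was reported.

**Knob:** the pointer started about 0.96 rad off. After turning and letting go, the wrist view showed the pointer and the zero tick both at about -0.235 rad. I did not look at it again after that.

**Probe at hand-in:**
- **Position:** the tool sits where I measured the tile, with the underside about 11 mm above it by the tool height. The finger gap is 23 mm, and the arm was almost at rest (joint speeds about 0.001 rad/s).
- **Contact:** no force stop tripped while lowering, and no contact with tile, stand or wall showed in the pictures.
- **Level and alignment:** the probe's edges looked level and parallel to the tile's in both outside views.

**Disagreement:** the scene camera matched my prediction to about 1 pixel. The side camera put the probe 2–3 pixels off: about 4 mm sideways, and possibly 3–5 mm higher. I took this as calibration error or rounded edges and did not correct it, because it is within the 12 mm centring and 20 mm height limits.

**Bystanders:** nothing showed them being touched, but I did not measure their final positions.

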